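# Count two bolts into the sliding tray and index it one hole

### The job

Lay any two of the three bolts in the grey tray of the slide and leave the third on the bench. Then pull up the red lock knob, slide the tray along its rail from the end hole to the next (middle) hole and let the pin drop in. The worn plunger rides up by itself, so press the knob down until the pin is fully home and finish while still holding it down there; leave the glue tin, the spool and the heel block where they are.

Things in the scene. Friction and masses are not known exactly. Their poses are not given: they have to be found in the camera images.
- rail: fixed aluminium rail, 300 mm long, 40 mm wide, its top 40 mm above the bench, on two feet. Origin on the bench under the rail's middle. Own y runs along the rail, towards the robot's left (to within 0.3 rad); own x away from the robot; z up. Three round holes 13.5 mm wide in the top, 60 mm apart, at own y = -60, 0, +60 mm. End stops at both ends
- hole_1 (a point): centre of the mouth of the end hole (rail y = -60 mm, at the robot's right), in which the pin sits at the start; axes as the rail's
- hole_2 (a point): centre of the mouth of the next, middle hole, 60 mm along the rail's +y; axes as the rail's
- carriage (a joint): position of the blue sleeve with its grey tray along the rail (m): 0 with the pin over the end hole (the start), 0.060 over the middle hole, 0.120 over the last; grows along the rail's +y. Moves with about 2 N once the pin is clear. Locked to about +-2 mm while the pin is in a hole
- plunger (a joint): height of the lock pin with its red knob (m): 0 fully home, 0.022 the upper stop. Moves only up and down, travels with the sleeve. A 600 N/m spring holds it near 0.005 (start); pressing it home takes 3 N, pulling to 0.018 8 N. Pin 9 mm thick, round tip, 14 mm deep in the hole when home: clear of the rail above 0.014; over solid rail it rests at 0.014, over a hole it drops in
- knob (a point): centre of the red lock knob: round, upright, 27 to 30 mm across, 31 mm high, on top of the blue sleeve. Its centre stands 73 mm above the bench with the pin home, 78 mm at rest. Below it a steel collar 26 mm across and 10 mm high, then the flat sleeve top at z = 47 mm (56 x 76 mm)
- tray_in (a point): centre of the inner floor of the grey tray that hangs on the robot's side of the sleeve and slides with it; the floor is 7 mm above the bench. Inside 84 mm along own x and 130 mm along own y (axes as the rail's), walls 3 mm thick, rim 19 mm above the inner floor. The knob's axis is 74 mm to own +x
- bolt_1: steel M12 hex bolt lying on the bench, 58 mm long, 60 g; shank 12 mm across, 50 mm long, its axis 7 to 9 mm above the bench (the tip droops a little); hex head 21 mm wide, 19 mm high, 8 mm thick. Origin: middle of its length, on the underside. Own y runs along the bolt to the head (head y = +21 to +29 mm, shank y = -29 to +21 mm). The three bolts are alike
- bolt_2: steel M12 hex bolt lying on the bench, 58 mm long, 60 g; shank 12 mm across, 50 mm long, its axis 7 to 9 mm above the bench (the tip droops a little); hex head 21 mm wide, 19 mm high, 8 mm thick. Origin: middle of its length, on the underside. Own y runs along the bolt to the head (head y = +21 to +29 mm, shank y = -29 to +21 mm). The three bolts are alike
- bolt_3: steel M12 hex bolt lying on the bench, 58 mm long, 60 g; shank 12 mm across, 50 mm long, its axis 7 to 9 mm above the bench (the tip droops a little); hex head 21 mm wide, 19 mm high, 8 mm thick. Origin: middle of its length, on the underside. Own y runs along the bolt to the head (head y = +21 to +29 mm, shank y = -29 to +21 mm). The three bolts are alike
- bolt_1_middle (a point): point on the axis of bolt_1, middle of its length, 9 mm above its origin; axes as the bolt's
- bolt_2_middle (a point): point on the axis of bolt_2, middle of its length, 9 mm above its origin; axes as the bolt's
- bolt_3_middle (a point): point on the axis of bolt_3, middle of its length, 9 mm above its origin; axes as the bolt's
- glue_tin: green and white tin, 74 mm wide, 72 mm high, origin at its underside; bystander
- blue_spool: thread spool with blue ends, 38 mm wide, 50 mm high, origin at its underside; bystander
- heel_block: black rubber heel blank, 64 x 60 x 14 mm, origin at its underside; bystander

How it is judged (in metres and radians):
On the way, in this order (a step that is already met when the one before it is completed fails the run):
1. two bolts lie in the tray, let go, the third is on the bench, and the tray is still at the end hole (((x of bolt_2_middle in the frame of tray_in between -0.043 and 0.043 m and y of bolt_2_middle in the frame of tray_in between -0.066 and 0.066 m and z of bolt_2_middle in the frame of tray_in between 0.003 and 0.022 m and x of bolt_3_middle in the frame of tray_in between -0.043 and 0.043 m and y of bolt_3_middle in the frame of tray_in between -0.066 and 0.066 m and z of bolt_3_middle in the frame of tray_in between 0.003 and 0.022 m and height (world z) of bolt_1_middle between 0 and 0.0125 m) or (x of bolt_1_middle in the frame of tray_in between -0.043 and 0.043 m and y of bolt_1_middle in the frame of tray_in between -0.066 and 0.066 m and z of bolt_1_middle in the frame of tray_in between 0.003 and 0.022 m and x of bolt_3_middle in the frame of tray_in between -0.043 and 0.043 m and y of bolt_3_middle in the frame of tray_in between -0.066 and 0.066 m and z of bolt_3_middle in the frame of tray_in between 0.003 and 0.022 m and height (world z) of bolt_2_middle between 0 and 0.0125 m) or (x of bolt_1_middle in the frame of tray_in between -0.043 and 0.043 m and y of bolt_1_middle in the frame of tray_in between -0.066 and 0.066 m and z of bolt_1_middle in the frame of tray_in between 0.003 and 0.022 m and x of bolt_2_middle in the frame of tray_in between -0.043 and 0.043 m and y of bolt_2_middle in the frame of tray_in between -0.066 and 0.066 m and z of bolt_2_middle in the frame of tray_in between 0.003 and 0.022 m and height (world z) of bolt_3_middle between 0 and 0.0125 m)) and contact force between the fingers and bolt_1 below 0.2 N and contact force between the fingers and bolt_2 below 0.2 N and contact force between the fingers and bolt_3 below 0.2 N and value of joint carriage below 0.005 m), for 0.2 s.
2. the lock pin is pulled clear of the rail (((x of bolt_2_middle in the frame of tray_in between -0.043 and 0.043 m and y of bolt_2_middle in the frame of tray_in between -0.066 and 0.066 m and z of bolt_2_middle in the frame of tray_in between 0.003 and 0.022 m and x of bolt_3_middle in the frame of tray_in between -0.043 and 0.043 m and y of bolt_3_middle in the frame of tray_in between -0.066 and 0.066 m and z of bolt_3_middle in the frame of tray_in between 0.003 and 0.022 m and height (world z) of bolt_1_middle between 0 and 0.0125 m) or (x of bolt_1_middle in the frame of tray_in between -0.043 and 0.043 m and y of bolt_1_middle in the frame of tray_in between -0.066 and 0.066 m and z of bolt_1_middle in the frame of tray_in between 0.003 and 0.022 m and x of bolt_3_middle in the frame of tray_in between -0.043 and 0.043 m and y of bolt_3_middle in the frame of tray_in between -0.066 and 0.066 m and z of bolt_3_middle in the frame of tray_in between 0.003 and 0.022 m and height (world z) of bolt_2_middle between 0 and 0.0125 m) or (x of bolt_1_middle in the frame of tray_in between -0.043 and 0.043 m and y of bolt_1_middle in the frame of tray_in between -0.066 and 0.066 m and z of bolt_1_middle in the frame of tray_in between 0.003 and 0.022 m and x of bolt_2_middle in the frame of tray_in between -0.043 and 0.043 m and y of bolt_2_middle in the frame of tray_in between -0.066 and 0.066 m and z of bolt_2_middle in the frame of tray_in between 0.003 and 0.022 m and height (world z) of bolt_3_middle between 0 and 0.0125 m)) and value of joint plunger above 0.0125 m), for 0.05 s.
At the end, for the whole second after the job is handed in: Exactly two bolts lie in the tray and the third on the bench, none touched; the sleeve is at the middle hole (within 3.5 mm), the pin is within 2 mm of fully home, and the fingers are still on the knob (over 1 N), holding it there (((x of bolt_2_middle in the frame of tray_in between -0.043 and 0.043 m and y of bolt_2_middle in the frame of tray_in between -0.066 and 0.066 m and z of bolt_2_middle in the frame of tray_in between 0.003 and 0.022 m and x of bolt_3_middle in the frame of tray_in between -0.043 and 0.043 m and y of bolt_3_middle in the frame of tray_in between -0.066 and 0.066 m and z of bolt_3_middle in the frame of tray_in between 0.003 and 0.022 m and height (world z) of bolt_1_middle between 0 and 0.0125 m) or (x of bolt_1_middle in the frame of tray_in between -0.043 and 0.043 m and y of bolt_1_middle in the frame of tray_in between -0.066 and 0.066 m and z of bolt_1_middle in the frame of tray_in between 0.003 and 0.022 m and x of bolt_3_middle in the frame of tray_in between -0.043 and 0.043 m and y of bolt_3_middle in the frame of tray_in between -0.066 and 0.066 m and z of bolt_3_middle in the frame of tray_in between 0.003 and 0.022 m and height (world z) of bolt_2_middle between 0 and 0.0125 m) or (x of bolt_1_middle in the frame of tray_in between -0.043 and 0.043 m and y of bolt_1_middle in the frame of tray_in between -0.066 and 0.066 m and z of bolt_1_middle in the frame of tray_in between 0.003 and 0.022 m and x of bolt_2_middle in the frame of tray_in between -0.043 and 0.043 m and y of bolt_2_middle in the frame of tray_in between -0.066 and 0.066 m and z of bolt_2_middle in the frame of tray_in between 0.003 and 0.022 m and height (world z) of bolt_3_middle between 0 and 0.0125 m)) and contact force between the fingers and bolt_1 below 0.2 N and contact force between the fingers and bolt_2 below 0.2 N and contact force between the fingers and bolt_3 below 0.2 N and value of joint carriage between 0.0565 and 0.0635 m and value of joint plunger below 0.002 m and contact force between the fingers and plunger above 1 N); the arm keeps its last pose, push and grip.
It fails at once if the glue tin is moved more than 25 mm (distance of glue_tin from where it was at the start of the episode above 0.025 m).
It fails at once if the blue spool is moved more than 25 mm (distance of blue_spool from where it was at the start of the episode above 0.025 m).
It fails at once if the heel block is moved more than 25 mm (distance of heel_block from where it was at the start of the episode above 0.025 m).
It also fails if it takes over 59 s, if anything falls off the work surface, if the arm or the gripper's body presses on something with over 40 N, if the wrist force passes 120 N, or if a joint passes its speed limit or range.

### The arm

A 6-joint arm with a two-finger parallel gripper is mounted at the origin on the work surface; the furniture and walls round the work are solid. World frame = base frame: x ahead of the robot, y to its left, z up, the work surface at z = 0. Lengths are in m, angles in degrees, forces in N, time in s.
With the tool pointing down it reaches from about 0.35 to 0.875 m from the base axis. Payload 4.2 kg.
Tool frame: the origin (TCP) lies on the centre line of the jaws, within the pads' length; the fingertips stand 25 mm ahead of it and the grasp point (between the pads) lies 6 mm ahead of it; z points along the fingers, y is the line along which they close (so a half turn about z gives the same grasp; the last joint's range is limited). The gripper opens to 87 mm and grips with 3 to 60 N. Pads are 19 mm wide; open, the fingers measure 117 mm over their backs; the gripper's body (75 mm by 190 mm) begins 51 mm behind the grasp point.
Start: joints at [-60.241, 22.042, 0.453, 0, -68.411, -14.817], TCP at [0.161, -0.604, 0.248] pointing down, gripper open.
Joint ranges: [-179.83, 179.83], [-69.29, 118.12], [-61.27, 80.66], [-181.25, 117.63], [-171.15, -9.14], [-177.46, 177.46]. Speed limits (degrees/s): [159.86, 159.86, 180, 180, 180, 180].

### API

Orientations are given as a 3x3 rotation matrix whose columns are the frame's x, y, z axes.
In Python, from station import r gives the robot as it stands.
- The arm moves only by the tool move_arm, never from a script. Its argument "series" is a list of rows, each an object with "grip": the opening, from 0 (shut) to 1 (fully open); "xyz": the shift along the tool's x, y, z in mm, a list of three; "angular": the turn, a rotation vector about the tool's x, y, z in rad, a list of three. A call has 1 to 10 rows; each row is the pose to reach, as a shift and turn from the pose commanded when the call began, along the tool's axes at that moment; what a row does not reach only later rows make up. A row lasts 1/10 s, in which the tool goes at most 50 mm and 8.59 degrees, less where a joint would pass 70% of its speed; a pose out of reach is approached as far as the arm can. A call with a gripper value outside its range is refused whole. The fingers move at their own pace and stop on an object; the grip force is fixed at half the most. Time passes only in rows, so rows that repeat a pose let the fingers close. It gives the time, the measured TCP pose, the force, the opening and the grip force at its end, in the units of the state.
- r.sense(): the state, without advancing time (a new reading comes with each control period).
- r.capture(name): name is "scene" or "top"; returns a dict with "img" (400x640x3 uint8, red, green, blue), "camera_matrix" (3x3 intrinsics, pixels), "k1" (the pictures are not rectified: a ray, as slopes to the right and down, at radius r is drawn at 1 + k1 r^2 times it, then the intrinsics apply), "rvec" (rotation vector, rad) and "tvec" (3), from world to camera coordinates, as OpenCV has them. Camera axes: x right, y down, z forward; pixel columns grow to the right and rows downward; lengths in m; the calibration is good to about 2 mm. A picture is of the moment at which its call begins. There is no depth.
- r.finish_job(): hands the job in; it is judged then, once.
The state is a dict: "time_s": time; "joints": joint angles; "joint_velocities": joint speeds; "effort": joint torques, N m; "tcp_pos": TCP position; "ee_rot": TCP orientation; "wrist_force": force on the tool from outside, world axes, zero at the start; "moment": the same for the moment, N m; "gripper_width": opening from 0.0 (shut) to 1.0 (fully open); "gripper_force": force on a finger pad.
Only numpy, scipy, OpenCV 4.12 (cv2) and the standard library are available. Lean on these libraries where they do the work, as an engineer would, in place of code of your own. Each camera call takes 0.05 s, during which the arm holds its last target. There are 200 camera calls.

## Working session

There is one attempt and no reset: what is moved stays moved. The work goes in short steps, Python scripts to look and compute and a tool call to move; the robot and the scene stay as the last step left them, time stands still between calls to the robot, and variables do not carry over. Pictures are saved under pics/ and viewed, at most 10 in all, crops included, and the job is handed in when it is done.

Besides the shell and the picture viewer there is one more tool, called as a command line: name --argument value ..., lists and objects as JSON in quotes. move_arm: Moves the arm, as the interface text tells. Its arguments: {"type":"object","properties":{"series":{"type":"array"}},"required":["series"]}

```bash
mkdir -p pics
cat > h.py <<'E'
import numpy as np,cv2
from station import r
def cap(n,f=None):
    c=r.capture(n)
    if f: cv2.imwrite('pics/'+f,c['img'][:,:,::-1])
    return c
def ray(c,u,v):
    K=np.array(c['camera_matrix']);k=c['k1']
    d=np.array([k,0,0,0,0],float)
    p=cv2.undistortPoints(np.array([[[u,v]]],float),K,d)[0,0]
    R=cv2.Rodrigues(np.array(c['rvec'],float))[0];t=np.array(c['tvec'],float).ravel()
    return -R.T@t, R.T@np.array([p[0],p[1],1.])
def at(c,u,v,z):
    o,d=ray(c,u,v);return (o+d*(z-o[2])/d[2])
def proj(c,P):
    K=np.array(c['camera_matrix']);return cv2.projectPoints(np.array(P,float).reshape(-1,3),np.array(c['rvec'],float),np.array(c['tvec'],float),K,np.array([c['k1'],0,0,0,0],float))[0][:,0]
E
python3 - <<'E'
from h import *
a=cap('top','t1.png');b=cap('scene','s1.png')
for c in(a,b):print(ray(c,320,200),c['k1'],c['camera_matrix'])
s=r.sense();print(s['time_s'],s['ee_rot'],s['gripper_width'])
E
```

```text
(array([ 0.4163765 , -0.01203135,  1.09939702]), array([ 0.12546337,  0.00492151, -0.99215886])) -0.06171488675139706 [[369.0866213    0.         317.41808078]
 [  0.         369.0866213  196.39225376]
 [  0.           0.           1.        ]]
(array([-0.34086444, -0.44908119,  0.66908645]), array([ 0.76611038,  0.37147882, -0.5244999 ])) -0.08028960523812756 [[482.47656949   0.         318.15386308]
 [  0.         482.47656949 198.71052963]
 [  0.           0.           1.        ]]
0.1 [[-9.66237002e-01 -2.57654128e-01 -6.37365724e-04]
 [-2.57654885e-01  9.66235152e-01  1.89497159e-03]
 [ 1.27597914e-04  1.99521206e-03 -9.99998001e-01]] 0.9998670453763616
```

View pics/t1.png

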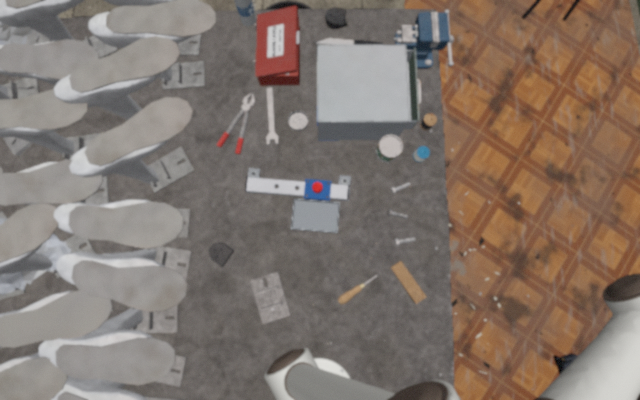

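View pics/s1.png

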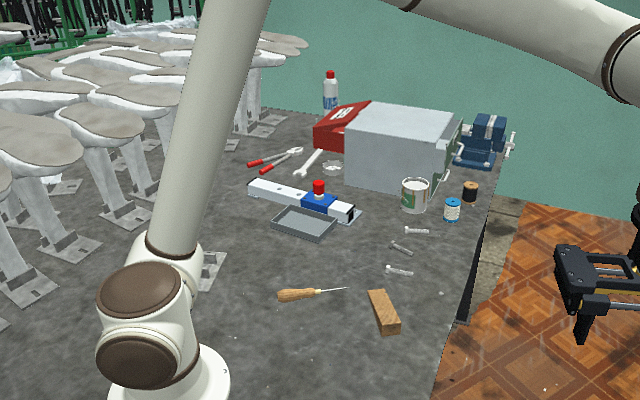

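The top view shows the rail from (247,185) to (349,191), knob at (318,187), tray at (315,216), and bolts at (401,187), (398,214) and (405,240). The tin is at (390,147) and the spool at (423,153). I'll enlarge the views next.

Run:
```python
import cv2
a=cv2.imread('pics/t1.png')[130:255,235:435];b=cv2.imread('pics/s1.png')[165:290,230:480]
a=cv2.resize(a,None,fx=4,fy=4,interpolation=2)
b=cv2.resize(b,None,fx=3.2,fy=3.2,interpolation=2)
cv2.imwrite('pics/t1z.png',a);cv2.imwrite('pics/s1z.png',b)
```

```text
(no output)
```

View pics/t1z.png

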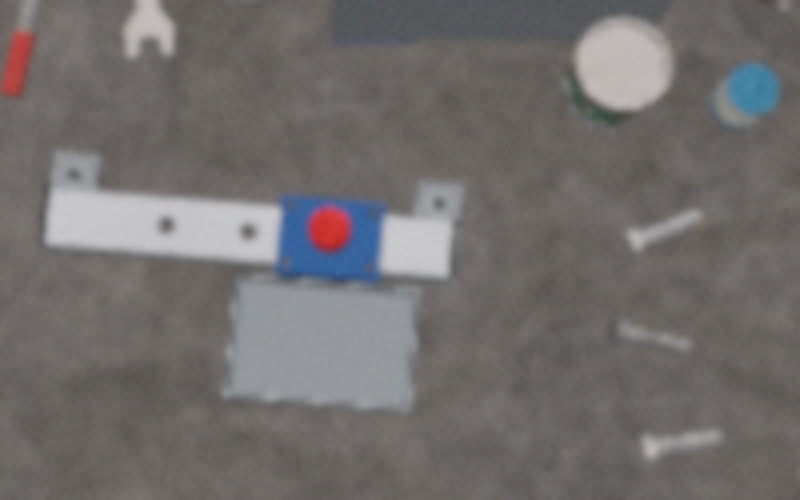

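View pics/s1z.png

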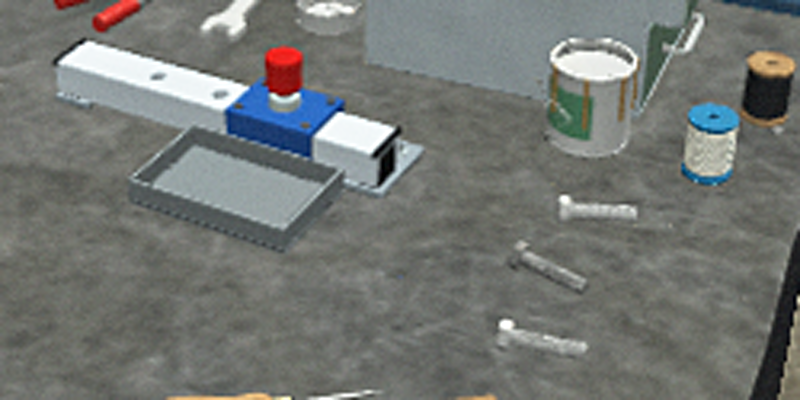

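Bolts in the enlarged top view (head to tip): low (648,447)–(721,437), middle (621,327)–(690,346), upper (632,240)–(701,214). Knob at (329,229).

Run:
```python
from h import *
np.set_printoptions(precision=4,suppress=True)
a=cap('top');b=cap('scene')
T=lambda x,y:(235+(x+.5)/4-.5,130+(y+.5)/4-.5)
S=lambda x,y:(230+(x+.5)/3.2-.5,165+(y+.5)/3.2-.5)
for n,h,t,hs,ts in[('low',(648,447),(721,437),(502,334),(587,349)),('mid',(621,327),(690,346),(517,253),(584,287)),('up',(632,240),(701,214),(563,208),(636,213))]:
    for c,M,p,q in((a,T,h,t),(b,S,hs,ts)):
        P=at(c,*M(*p),.009);Q=at(c,*M(*q),.008);d=P-Q
        print(n,'mid',(P+Q)[:2]/2,'len',np.linalg.norm(d),'yaw',np.degrees(np.arctan2(d[1],d[0])))
def tri(p,q):
    o1,d1=ray(a,*T(*p));o2,d2=ray(b,*S(*q))
    s=np.linalg.lstsq(np.c_[d1,-d2],o2-o1,rcond=None)[0];A=o1+d1*s[0];B=o2+d2*s[1];return (A+B)/2,np.linalg.norm(A-B)
print('knobtop',tri((329,228),(284,55)), at(a,*T(329,229),.0935),at(b,*S(284,56),.0935))
print('knobctr scene',at(b,*S(284,72),.078))
H3=at(a,*T(166,224),.04);H2=at(a,*T(249,231),.04);print('holes',H3,H2,'scene',at(b,*S(158,76),.04),at(b,*S(221,94),.04))
d=H3-H2;print(np.degrees(np.arctan2(d[1],d[0])),np.linalg.norm(d))
for p in((46,244),(451,277),(50,191)):print('rail',at(a,*T(*p),.04))
for p in((240,278),(421,290),(412,411),(222,398)):print('tray rim',at(a,*T(*p),.026))
print('tin',at(a,*T(623,63),.072),'spool',at(a,*T(753,89),.05))
print(r.sense()['time_s'])
```

```text
low mid [ 0.4343 -0.2584] len 0.054795898077481746 yaw 97.32191532390102
low mid [ 0.4313 -0.2565] len 0.056027067284779034 yaw 98.89582134029337
mid mid [ 0.5122 -0.2393] len 0.053068076750751106 yaw 74.36433771527904
mid mid [ 0.507  -0.2372] len 0.05680823556010571 yaw 71.88479947645236
up mid [ 0.5944 -0.2502] len 0.05632115156114892 yaw 110.46008790166987
up mid [ 0.5901 -0.2496] len 0.05335098148362611 yaw 107.86747281568488
knobtop (array([0.5816, 0.0014, 0.0888]), np.float64(0.00019111441214076744)) [0.5801 0.0015 0.0935] [ 0.5729 -0.0029  0.0935]
knobctr scene [ 0.5751 -0.0015  0.078 ]
holes [0.5931 0.121  0.04  ] [0.5876 0.0604 0.04  ] scene [0.5881 0.1188 0.04  ] [0.5829 0.0585 0.04  ]
84.84669378795834 0.06084329789784713
rail [0.5788 0.2086 0.04  ]
rail [ 0.5533 -0.086   0.04  ]
rail [0.6181 0.2066 0.04  ]
tray rim [0.555  0.0678 0.026 ]
tray rim [ 0.5456 -0.0649  0.026 ]
tray rim [ 0.4574 -0.0574  0.026 ]
tray rim [0.4672 0.0804 0.026 ]
tin [ 0.7032 -0.2093  0.072 ] spool [ 0.6896 -0.3083  0.05  ]
0.2
```

```bash
cat >> h.py <<'E'
from scipy.spatial.transform import Rotation as Ro
def go(p,yaw):
    """shift/turn in tool axes to TCP p pointing down, closing axis at yaw (deg)"""
    s=r.sense();R=np.array(s['ee_rot']);a=np.radians(yaw)
    y=np.array([np.cos(a),np.sin(a),0]);z=np.array([0,0,-1.]);T=np.c_[np.cross(y,z),y,z]
    print('xyz',np.round(R.T@(np.array(p)-s['tcp_pos'])*1000,1),'ang',np.round(Ro.from_matrix(R.T@T).as_rotvec(),3),'t',s['time_s'],'j6',s['joints'][5])
E
python3 -c "
from h import *
go([.432,-.2525,.12],188)"
```

```text
xyz [-352.2  269.2  127.2] ang [ 1.00e-03  1.00e-03 -1.45e+00] t 0.2 j6 -14.818243226891115
```

move_arm --series '[{"grip": 0.6, "xyz": [-352, 269, 127], "angular": [0, 0, -1.45]}, {"grip": 0.6, "xyz": [-352, 269, 127], "angular": [0, 0, -1.45]}, {"grip": 0.6, "xyz": [-352, 269, 127], "angular": [0, 0, -1.45]}, {"grip": 0.6, "xyz": [-352, 269, 127], "angular": [0, 0, -1.45]}, {"grip": 0.6, "xyz": [-352, 269, 127], "angular": [0, 0, -1.45]}, {"grip": 0.6, "xyz": [-352, 269, 127], "angular": [0, 0, -1.45]}, {"grip": 0.6, "xyz": [-352, 269, 127], "angular": [0, 0, -1.45]}, {"grip": 0.6, "xyz": [-352, 269, 127], "angular": [0, 0, -1.45]}, {"grip": 0.6, "xyz": [-352, 269, 127], "angular": [0, 0, -1.45]}, {"grip": 0.6, "xyz": [-352, 269, 127], "angular": [0, 0, -1.45]}]'

```text
time_s: 1.2
tcp_pos: [0.4337, -0.2499, 0.1193]
ee_rot: [[0.149, -0.989, -0.001], [-0.989, -0.149, 0.001], [-0.001, 0.001, -1.0]]
wrist_force: [-0.9, -1.0, 1.1]
gripper_width: 0.599
gripper_force: 0.0
```

```bash
python3 -c "
from h import *
s=r.sense();print(s['tcp_pos'],s['gripper_width'],s['joints'])
c=cap('scene');i=c['img'][130:300,300:560]
cv2.imwrite('pics/s2.png',cv2.resize(i,None,fx=3,fy=3,interpolation=2)[:,:,::-1])
go([.432,-.2525,.028],188)"
```

```text
[ 0.43366165 -0.24994595  0.11929347] 0.5994782207572651 [-1.13490645e+01  1.80658419e+01 -2.66644761e+01 -2.28341217e-02
 -4.53564985e+01  1.99546261e+01]
xyz [ 2.   1.9 91.4] ang [0.001 0.001 0.012] t 1.25 j6 20.102553398937257
```

View pics/s2.png

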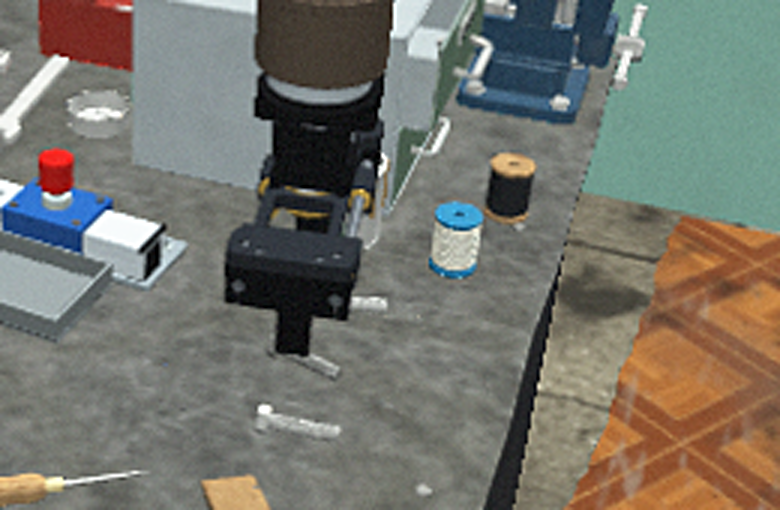

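The picture shows the gripper over the low bolt, with its long side along the closing axis. Descending now.

move_arm --series '[{"grip": 0.6, "xyz": [2, 2, 30], "angular": [0, 0, 0.012]}, {"grip": 0.6, "xyz": [2, 2, 60], "angular": [0, 0, 0.012]}, {"grip": 0.6, "xyz": [2, 2, 80], "angular": [0, 0, 0.012]}, {"grip": 0.6, "xyz": [2, 2, 91], "angular": [0, 0, 0.012]}, {"grip": 0.6, "xyz": [2, 2, 91], "angular": [0, 0, 0.012]}, {"grip": 0.0, "xyz": [2, 2, 91], "angular": [0, 0, 0.012]}, {"grip": 0.0, "xyz": [2, 2, 91], "angular": [0, 0, 0.012]}, {"grip": 0.0, "xyz": [2, 2, 91], "angular": [0, 0, 0.012]}, {"grip": 0.0, "xyz": [2, 2, 91], "angular": [0, 0, 0.012]}, {"grip": 0.0, "xyz": [2, 2, 91], "angular": [0, 0, 0.012]}]'

```text
time_s: 2.25
tcp_pos: [0.4304, -0.2555, 0.03]
ee_rot: [[0.128, -0.992, 0.001], [-0.992, -0.128, -0.0], [0.0, -0.001, -1.0]]
wrist_force: [0.6, -0.1, 0.9]
gripper_width: 0.23
gripper_force: 0.0
```

move_arm --series '[{"grip": 0.0, "xyz": [0, 0, 0], "angular": [0, 0, 0]}, {"grip": 0.0, "xyz": [0, 0, 0], "angular": [0, 0, 0]}, {"grip": 0.0, "xyz": [0, 0, -20], "angular": [0, 0, 0]}, {"grip": 0.0, "xyz": [0, 0, -50], "angular": [0, 0, 0]}, {"grip": 0.0, "xyz": [0, 0, -80], "angular": [0, 0, 0]}, {"grip": 0.0, "xyz": [0, 0, -80], "angular": [0, 0, 0]}]'

```text
time_s: 2.85
tcp_pos: [0.4326, -0.2562, 0.1132]
ee_rot: [[0.129, -0.992, 0.008], [-0.992, -0.129, -0.003], [0.004, -0.007, -1.0]]
wrist_force: [0.5, -0.3, -0.5]
gripper_width: 0.128
gripper_force: 30.0
```

```bash
python3 -c "
from h import *
c=cap('scene');i=c['img'][130:300,300:560]
cv2.imwrite('pics/s3.png',cv2.resize(i,None,fx=3,fy=3,interpolation=2)[:,:,::-1])
t=np.array([.503,.0067]);y=np.array([.09,.996]);g=t-.03*y
print(g);go([*(g),.11],85)"
```

```text
[ 0.5003  -0.02318]
xyz [-221.7  -98.2    1.3] ang [-0.004  0.003  1.786] t 2.9 j6 19.406804069365972
```

View pics/s3.png

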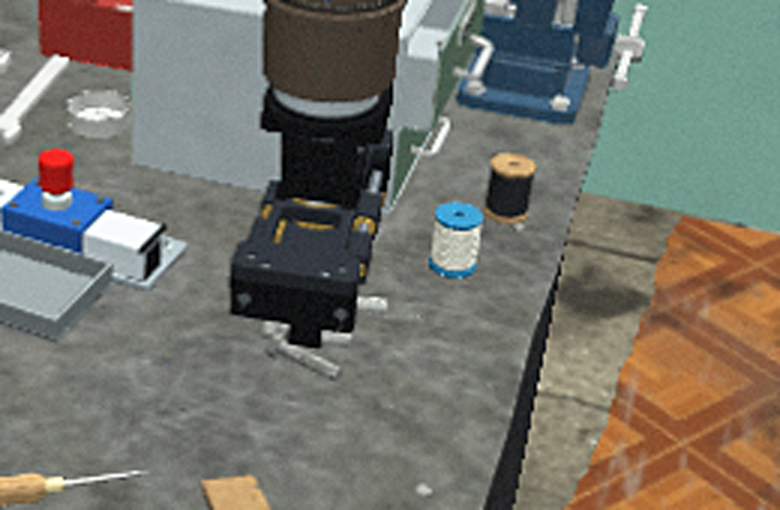

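The low bolt is held between the fingers, at about (320,335) in the picture. I'll carry it to the tray.

move_arm --series '[{"grip": 0, "xyz": [-222, -98, 1], "angular": [0, 0, -1.356]}, {"grip": 0, "xyz": [-222, -98, 1], "angular": [0, 0, -1.356]}, {"grip": 0, "xyz": [-222, -98, 1], "angular": [0, 0, -1.356]}, {"grip": 0, "xyz": [-222, -98, 1], "angular": [0, 0, -1.356]}, {"grip": 0, "xyz": [-222, -98, 1], "angular": [0, 0, -1.356]}, {"grip": 0, "xyz": [-222, -98, 1], "angular": [0, 0, -1.356]}, {"grip": 0, "xyz": [-222, -98, 1], "angular": [0, 0, -1.356]}, {"grip": 0, "xyz": [-222, -98, 1], "angular": [0, 0, -1.356]}, {"grip": 0, "xyz": [-222, -98, 1], "angular": [0, 0, -1.356]}, {"grip": 0, "xyz": [-222, -98, 1], "angular": [0, 0, -1.356]}]'

```text
time_s: 3.9
tcp_pos: [0.4979, -0.0229, 0.1071]
ee_rot: [[0.996, -0.087, -0.003], [-0.087, -0.996, -0.001], [-0.003, 0.001, -1.0]]
wrist_force: [-0.1, 0.3, -0.9]
gripper_width: 0.126
gripper_force: 30.0
```

```bash
python3 -c "
from h import *
s=r.sense();print(s['tcp_pos'],s['gripper_width'],s['gripper_force'])
go([.5003,-.023,.038],265)"
```

```text
[ 0.49793105 -0.02285791  0.10706927] 0.12625156141636745 29.993687868118286
xyz [ 2.6 -0.1 69.1] ang [0.001 0.003 0.   ] t 3.9 j6 68.98507406859147
```

move_arm --series '[{"grip": 0, "xyz": [0, 0, 30], "angular": [0, 0, 0]}, {"grip": 0, "xyz": [0, 0, 55], "angular": [0, 0, 0]}, {"grip": 0, "xyz": [0, 0, 69], "angular": [0, 0, 0]}, {"grip": 0, "xyz": [0, 0, 69], "angular": [0, 0, 0]}, {"grip": 0, "xyz": [0, 0, 69], "angular": [0, 0, 0]}, {"grip": 0.35, "xyz": [0, 0, 69], "angular": [0, 0, 0]}, {"grip": 0.35, "xyz": [0, 0, 69], "angular": [0, 0, 0]}, {"grip": 0.35, "xyz": [0, 0, 69], "angular": [0, 0, 0]}, {"grip": 0.35, "xyz": [0, 0, 69], "angular": [0, 0, 0]}]'

```text
time_s: 4.8
tcp_pos: [0.4993, -0.0227, 0.04]
ee_rot: [[0.996, -0.087, 0.001], [-0.087, -0.996, 0.0], [0.001, -0.0, -1.0]]
wrist_force: [-0.2, -0.2, 1.0]
gripper_width: 0.333
gripper_force: 0.0
```

move_arm --series '[{"grip": 0.35, "xyz": [0, 0, -20], "angular": [0, 0, 0]}, {"grip": 0.35, "xyz": [0, 0, -50], "angular": [0, 0, 0]}, {"grip": 0.35, "xyz": [0, 0, -90], "angular": [0, 0, 0]}, {"grip": 0.35, "xyz": [0, 0, -90], "angular": [0, 0, 0]}]'

```text
time_s: 5.2
tcp_pos: [0.5027, -0.0221, 0.1349]
ee_rot: [[0.996, -0.085, 0.012], [-0.086, -0.996, 0.002], [0.012, -0.003, -1.0]]
wrist_force: [1.3, -0.4, 0.6]
gripper_width: 0.349
gripper_force: 0.0
```

```bash
python3 -c "
from h import *
d=np.radians(73);go([.5095+.004*np.cos(d),-.238+.004*np.sin(d),.12],163)"
```

```text
xyz [ 25.9 210.7  14.6] ang [-0.013 -0.006  1.782] t 5.2 j6 68.96999790179322
```

move_arm --series '[{"grip": 0.6, "xyz": [26, 211, 15], "angular": [0, 0, 1.782]}, {"grip": 0.6, "xyz": [26, 211, 15], "angular": [0, 0, 1.782]}, {"grip": 0.6, "xyz": [26, 211, 15], "angular": [0, 0, 1.782]}, {"grip": 0.6, "xyz": [26, 211, 15], "angular": [0, 0, 1.782]}, {"grip": 0.6, "xyz": [26, 211, 15], "angular": [0, 0, 1.782]}, {"grip": 0.6, "xyz": [26, 211, 15], "angular": [0, 0, 1.782]}, {"grip": 0.6, "xyz": [26, 211, 15], "angular": [0, 0, 1.782]}, {"grip": 0.6, "xyz": [26, 211, 15], "angular": [0, 0, 1.782]}, {"grip": 0.6, "xyz": [26, 211, 15], "angular": [0, 0, 1.782]}, {"grip": 0.6, "xyz": [26, 211, 15], "angular": [0, 0, 1.782]}]'

```text
time_s: 6.2
tcp_pos: [0.5064, -0.2352, 0.1141]
ee_rot: [[-0.023, -1.0, -0.0], [-1.0, 0.023, 0.0], [-0.0, 0.0, -1.0]]
wrist_force: [-0.4, -0.2, 0.8]
gripper_width: 0.599
gripper_force: 0.0
```

```bash
python3 -c "
from h import *
d=np.radians(73);go([.5095+.004*np.cos(d),-.238+.004*np.sin(d),.12],163)"
```

```text
xyz [-1.1 -4.3 -5.9] ang [0.    0.    0.274] t 6.2 j6 6.9966801969198
```

move_arm --series '[{"grip": 0.6, "xyz": [-1, -4, 0], "angular": [0, 0, 0.274]}, {"grip": 0.6, "xyz": [-1, -4, 30], "angular": [0, 0, 0.274]}, {"grip": 0.6, "xyz": [-1, -4, 60], "angular": [0, 0, 0.274]}, {"grip": 0.6, "xyz": [-1, -4, 80], "angular": [0, 0, 0.274]}, {"grip": 0.6, "xyz": [-1, -4, 86], "angular": [0, 0, 0.274]}, {"grip": 0.6, "xyz": [-1, -4, 86], "angular": [0, 0, 0.274]}, {"grip": 0.0, "xyz": [-1, -4, 86], "angular": [0, 0, 0.274]}, {"grip": 0.0, "xyz": [-1, -4, 86], "angular": [0, 0, 0.274]}, {"grip": 0.0, "xyz": [-1, -4, 86], "angular": [0, 0, 0.274]}, {"grip": 0.0, "xyz": [-1, -4, 86], "angular": [0, 0, 0.274]}]'

```text
time_s: 7.2
tcp_pos: [0.5111, -0.2343, 0.0293]
ee_rot: [[-0.286, -0.958, 0.001], [-0.958, 0.286, -0.0], [-0.0, -0.002, -1.0]]
wrist_force: [-0.1, 0.4, -0.4]
gripper_width: 0.321
gripper_force: 0.0
```

move_arm --series '[{"grip": 0.0, "xyz": [0, 0, 0], "angular": [0, 0, 0]}, {"grip": 0.0, "xyz": [0, 0, 0], "angular": [0, 0, 0]}, {"grip": 0.0, "xyz": [0, 0, 0], "angular": [0, 0, 0]}, {"grip": 0.0, "xyz": [0, 0, -20], "angular": [0, 0, 0]}, {"grip": 0.0, "xyz": [0, 0, -50], "angular": [0, 0, 0]}, {"grip": 0.0, "xyz": [0, 0, -80], "angular": [0, 0, 0]}, {"grip": 0.0, "xyz": [0, 0, -80], "angular": [0, 0, 0]}, {"grip": 0.0, "xyz": [0, 0, -80], "angular": [0, 0, 0]}]'

```text
time_s: 8.0
tcp_pos: [0.5106, -0.2341, 0.1089]
ee_rot: [[-0.286, -0.958, 0.001], [-0.958, 0.286, 0.0], [-0.001, -0.001, -1.0]]
wrist_force: [-0.9, -0.3, -1.2]
gripper_width: 0.126
gripper_force: 29.8
```

```bash
python3 -c "
from h import *
c=cap('top');i=c['img'][165:255,270:430]
cv2.imwrite('pics/t4.png',cv2.resize(i,None,fx=5,fy=5,interpolation=2)[:,:,::-1])
t=np.array([.503,.0067]);y=np.array([.09,.996]);g=t+.03*y-[.003,0]
print(g);go([*(g),.11],265)"
```

```text
[0.5027  0.03658]
xyz [-257.2   84.4   -1.9] ang [ 1.000e-03  2.000e-03 -1.774e+00] t 8.05 j6 -8.498892440031867
```

View pics/t4.png

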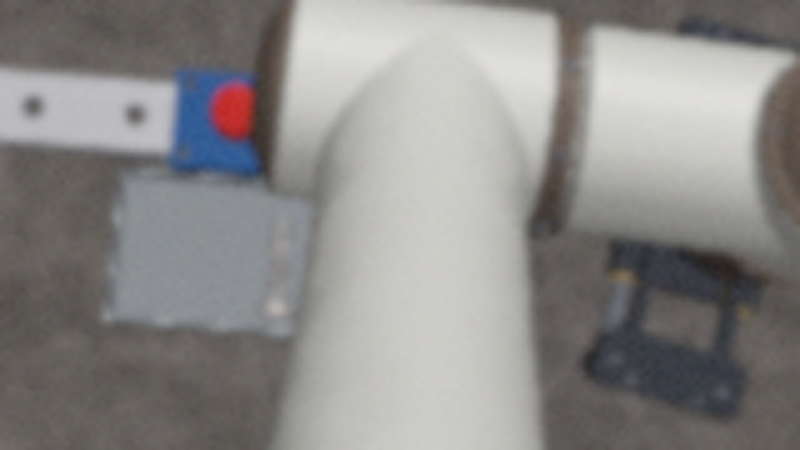

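The first bolt lies in the tray around (278,260), head near (275,305), and the second is gripped. I'll carry it over.

move_arm --series '[{"grip": 0, "xyz": [-257, 84, -2], "angular": [0, 0, -1.774]}, {"grip": 0, "xyz": [-257, 84, -2], "angular": [0, 0, -1.774]}, {"grip": 0, "xyz": [-257, 84, -2], "angular": [0, 0, -1.774]}, {"grip": 0, "xyz": [-257, 84, -2], "angular": [0, 0, -1.774]}, {"grip": 0, "xyz": [-257, 84, -2], "angular": [0, 0, -1.774]}, {"grip": 0, "xyz": [-257, 84, -2], "angular": [0, 0, -1.774]}, {"grip": 0, "xyz": [-257, 84, -2], "angular": [0, 0, -1.774]}, {"grip": 0, "xyz": [-257, 84, -2], "angular": [0, 0, -1.774]}, {"grip": 0, "xyz": [-257, 84, -2], "angular": [0, 0, -1.774]}, {"grip": 0, "xyz": [-257, 84, -2], "angular": [0, 0, -1.774]}]'

```text
time_s: 9.05
tcp_pos: [0.5026, 0.0359, 0.1089]
ee_rot: [[0.938, -0.347, -0.004], [-0.347, -0.938, -0.001], [-0.003, 0.002, -1.0]]
wrist_force: [-0.0, 0.7, -0.6]
gripper_width: 0.124
gripper_force: 29.8
```

```bash
python3 -c "
from h import *
go([.501,.0366,.038],265)"
```

```text
xyz [-1.5 -0.3 70.9] ang [ 0.002  0.003 -0.267] t 9.05 j6 47.142781354164214
```

move_arm --series '[{"grip": 0, "xyz": [-1, 0, 0], "angular": [0, 0, -0.267]}, {"grip": 0, "xyz": [-1, 0, 0], "angular": [0, 0, -0.267]}, {"grip": 0, "xyz": [-1, 0, 40], "angular": [0, 0, -0.267]}, {"grip": 0, "xyz": [-1, 0, 62], "angular": [0, 0, -0.267]}, {"grip": 0, "xyz": [-1, 0, 71], "angular": [0, 0, -0.267]}, {"grip": 0, "xyz": [-1, 0, 71], "angular": [0, 0, -0.267]}, {"grip": 0, "xyz": [-1, 0, 71], "angular": [0, 0, -0.267]}, {"grip": 0.35, "xyz": [-1, 0, 71], "angular": [0, 0, -0.267]}, {"grip": 0.35, "xyz": [-1, 0, 71], "angular": [0, 0, -0.267]}, {"grip": 0.35, "xyz": [-1, 0, 71], "angular": [0, 0, -0.267]}]'

```text
time_s: 10.05
tcp_pos: [0.5032, 0.0366, 0.0404]
ee_rot: [[0.996, -0.094, 0.002], [-0.094, -0.996, 0.001], [0.002, -0.001, -1.0]]
wrist_force: [-0.4, 0.2, -0.1]
gripper_width: 0.301
gripper_force: 0.0
```

move_arm --series '[{"grip": 0.35, "xyz": [0, 0, 0], "angular": [0, 0, 0]}, {"grip": 0.35, "xyz": [0, 0, -20], "angular": [0, 0, 0]}, {"grip": 0.35, "xyz": [0, 0, -50], "angular": [0, 0, 0]}, {"grip": 0.35, "xyz": [0, 0, -100], "angular": [0, 0, 0]}, {"grip": 0.35, "xyz": [0, 0, -100], "angular": [0, 0, 0]}, {"grip": 0.35, "xyz": [0, 0, -100], "angular": [0, 0, 0]}]'

```text
time_s: 10.65
tcp_pos: [0.5033, 0.0367, 0.141]
ee_rot: [[0.996, -0.094, 0.003], [-0.094, -0.996, 0.002], [0.003, -0.002, -1.0]]
wrist_force: [-0.4, -0.1, -0.9]
gripper_width: 0.348
gripper_force: 0.0
```

```bash
python3 -c "
from h import *
c=cap('scene');i=c['img'][140:280,230:450]
cv2.imwrite('pics/s5.png',cv2.resize(i,None,fx=3.5,fy=3.5,interpolation=2)[:,:,::-1])
go([.577,0,.15],265)"
```

```text
xyz [ 77.8  29.1 -10.4] ang [-0.001 -0.    -0.007] t 10.7 j6 62.00515565280731
```

View pics/s5.png

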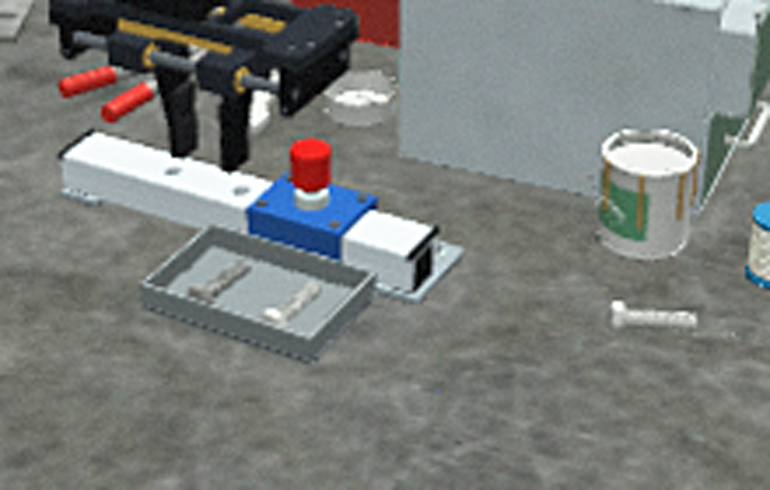

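Both bolts lie in the tray, at about (220,280) and (295,300), and the third stays at (655,315) on the bench. Next is the knob.

move_arm --series '[{"grip": 0.75, "xyz": [39, 14, -10], "angular": [0, 0, -0.007]}, {"grip": 0.75, "xyz": [78, 29, -10], "angular": [0, 0, -0.007]}, {"grip": 0.75, "xyz": [78, 29, -10], "angular": [0, 0, -0.007]}, {"grip": 0.75, "xyz": [78, 29, -10], "angular": [0, 0, -0.007]}, {"grip": 0.75, "xyz": [78, 29, -10], "angular": [0, 0, -0.007]}]'

```text
time_s: 11.2
tcp_pos: [0.5761, 0.0002, 0.148]
ee_rot: [[0.996, -0.087, -0.004], [-0.087, -0.996, -0.001], [-0.004, 0.001, -1.0]]
wrist_force: [-0.3, 0.5, 0.6]
gripper_width: 0.705
gripper_force: 0.0
```

```bash
python3 -c "
from h import *
go([.577,0,.086],265)"
```

```text
xyz [ 1.1  0.  62. ] ang [0.001 0.004 0.   ] t 11.2 j6 68.93192688586355
```

move_arm --series '[{"grip": 0.75, "xyz": [1, 0, 30], "angular": [0, 0, 0]}, {"grip": 0.75, "xyz": [1, 0, 50], "angular": [0, 0, 0]}, {"grip": 0.75, "xyz": [1, 0, 62], "angular": [0, 0, 0]}, {"grip": 0.75, "xyz": [1, 0, 62], "angular": [0, 0, 0]}, {"grip": 0, "xyz": [1, 0, 62], "angular": [0, 0, 0]}, {"grip": 0, "xyz": [1, 0, 62], "angular": [0, 0, 0]}, {"grip": 0, "xyz": [1, 0, 62], "angular": [0, 0, 0]}, {"grip": 0, "xyz": [1, 0, 62], "angular": [0, 0, 0]}, {"grip": 0, "xyz": [1, 0, 62], "angular": [0, 0, 0]}, {"grip": 0, "xyz": [1, 0, 62], "angular": [0, 0, 0]}]'

```text
time_s: 12.2
tcp_pos: [0.5788, 0.0002, 0.0878]
ee_rot: [[0.996, -0.087, 0.001], [-0.087, -0.996, 0.0], [0.001, -0.0, -1.0]]
wrist_force: [0.4, 0.3, 0.1]
gripper_width: 0.318
gripper_force: 29.6
```

move_arm --series '[{"grip": 0, "xyz": [0, 0, 0], "angular": [0, 0, 0]}, {"grip": 0, "xyz": [0, 0, 0], "angular": [0, 0, 0]}, {"grip": 0, "xyz": [0, 0, 0], "angular": [0, 0, 0]}]'

```text
time_s: 12.5
tcp_pos: [0.5788, 0.0002, 0.0876]
ee_rot: [[0.996, -0.087, 0.0], [-0.087, -0.996, 0.0], [0.0, -0.0, -1.0]]
wrist_force: [0.4, 0.4, 1.4]
gripper_width: 0.315
gripper_force: 29.6
```

move_arm --series '[{"grip": 0, "xyz": [0, 0, -4], "angular": [0, 0, 0]}, {"grip": 0, "xyz": [0, 0, -8], "angular": [0, 0, 0]}, {"grip": 0, "xyz": [0, 0, -12], "angular": [0, 0, 0]}, {"grip": 0, "xyz": [0, 0, -14], "angular": [0, 0, 0]}, {"grip": 0, "xyz": [0, 0, -14], "angular": [0, 0, 0]}, {"grip": 0, "xyz": [0, 0, -14], "angular": [0, 0, 0]}]'

```text
time_s: 13.1
tcp_pos: [0.5787, 0.0002, 0.1011]
ee_rot: [[0.996, -0.087, -0.0], [-0.087, -0.996, 0.0], [-0.0, -0.0, -1.0]]
wrist_force: [3.4, 0.3, -7.1]
gripper_width: 0.318
gripper_force: 30.0
```

```bash
python3 -c "
from h import *
s=r.sense();p=np.array(s['tcp_pos']);print(p,s['wrist_force'],s['gripper_width'])
R=np.array(s['ee_rot']);print(R.T@(np.array([.09,.996,0])*60))"
```

```text
[5.78737356e-01 1.63714168e-04 1.01117319e-01] [ 3.40218538  0.25761259 -7.06196304] 0.31756207147837456
[ 1.90239961e-01 -6.00031778e+01  8.02929122e-03]
```

move_arm --series '[{"grip": 0, "xyz": [0, -3, 0], "angular": [0, 0, 0]}, {"grip": 0, "xyz": [0, -9, 0], "angular": [0, 0, 0]}, {"grip": 0, "xyz": [0, -16, 0], "angular": [0, 0, 0]}, {"grip": 0, "xyz": [0, -24, 0], "angular": [0, 0, 0]}, {"grip": 0, "xyz": [0, -32, 0], "angular": [0, 0, 0]}, {"grip": 0, "xyz": [0, -40, 0], "angular": [0, 0, 0]}, {"grip": 0, "xyz": [0, -48, 0], "angular": [0, 0, 0]}, {"grip": 0, "xyz": [0, -54, 0], "angular": [0, 0, 0]}, {"grip": 0, "xyz": [0, -58, 0], "angular": [0, 0, 0]}, {"grip": 0, "xyz": [0, -60, 0], "angular": [0, 0, 0]}]'

```text
time_s: 14.1
tcp_pos: [0.584, 0.0604, 0.1015]
ee_rot: [[0.996, -0.086, 0.0], [-0.086, -0.996, 0.0], [0.0, -0.0, -1.0]]
wrist_force: [5.0, -1.4, -7.8]
gripper_width: 0.315
gripper_force: 30.0
```

move_arm --series '[{"grip": 0, "xyz": [0, 0, 0], "angular": [0, 0, 0]}, {"grip": 0, "xyz": [0, 0, 3], "angular": [0, 0, 0]}, {"grip": 0, "xyz": [0, 0, 6], "angular": [0, 0, 0]}, {"grip": 0, "xyz": [0, 0, 9], "angular": [0, 0, 0]}, {"grip": 0, "xyz": [0, 0, 9], "angular": [0, 0, 0]}]'

```text
time_s: 14.6
tcp_pos: [0.5841, 0.06, 0.0928]
ee_rot: [[0.996, -0.086, 0.0], [-0.086, -0.996, 0.0], [0.0, -0.0, -1.0]]
wrist_force: [1.7, 1.4, -3.1]
gripper_width: 0.319
gripper_force: 29.8
```

Force follows the spring line, so the pin is in the hole. Pressing it home.

move_arm --series '[{"grip": 0, "xyz": [0, 0, 3], "angular": [0, 0, 0]}, {"grip": 0, "xyz": [0, 0, 6], "angular": [0, 0, 0]}, {"grip": 0, "xyz": [0, 0, 8], "angular": [0, 0, 0]}, {"grip": 0, "xyz": [0, 0, 10], "angular": [0, 0, 0]}, {"grip": 0, "xyz": [0, 0, 11], "angular": [0, 0, 0]}, {"grip": 0, "xyz": [0, 0, 11], "angular": [0, 0, 0]}, {"grip": 0, "xyz": [0, 0, 11], "angular": [0, 0, 0]}]'

```text
time_s: 15.3
tcp_pos: [0.5842, 0.0599, 0.0831]
ee_rot: [[0.996, -0.086, 0.001], [-0.086, -0.996, -0.0], [0.001, 0.0, -1.0]]
wrist_force: [-2.4, 1.3, 7.3]
gripper_width: 0.318
gripper_force: 29.2
```

move_arm --series '[{"grip": 0, "xyz": [0, 0, 1.5], "angular": [0, 0, 0]}, {"grip": 0, "xyz": [0, 0, 1.5], "angular": [0, 0, 0]}, {"grip": 0, "xyz": [0, 0, 1.5], "angular": [0, 0, 0]}, {"grip": 0, "xyz": [0, 0, 1.5], "angular": [0, 0, 0]}]'

```text
time_s: 15.7
tcp_pos: [0.5843, 0.0598, 0.083]
ee_rot: [[0.996, -0.086, 0.002], [-0.086, -0.996, -0.0], [0.002, 0.0, -1.0]]
wrist_force: [-3.5, 1.9, 15.0]
gripper_width: 0.322
gripper_force: 28.9
```

```bash
python3 -c "
from h import *
c=cap('scene');i=c['img'][140:280,230:450]
cv2.imwrite('pics/s6.png',cv2.resize(i,None,fx=3.5,fy=3.5,interpolation=2)[:,:,::-1])
s=r.sense();print(s['tcp_pos'],s['wrist_force'])"
```

```text
[0.58427187 0.05984858 0.08300792] [-4.21168922  0.97152681 15.40054731]
```

View pics/s6.png

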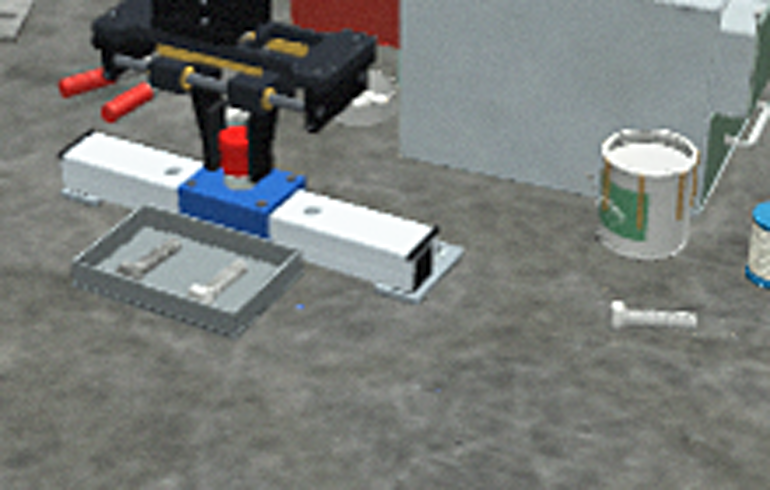

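The sleeve covers the middle hole: the end holes show at (172,170) and (313,210). Both bolts are still in the tray, the third is on the bench, and the knob is against its lower stop.

```bash
python3 -c "
from station import r
print(r.finish_job())"
```

```text
the job is handed in; nothing more can be done
None
```

The job is handed in, though no verdict came back: two bolts lie in the tray and the third is on the bench, the sleeve is at the middle hole, and the gripper is holding the knob down against its lower stop at about 15 N.

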